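# Push the erasers home on their rail and bolt them in

### The job

Put the class erasers away: with your fingertips against the rear eraser only, push the whole row along the wooden rail as one train until it is fully home against the end stop. Then push the red knob so that the steel bolt slides all the way in behind the row. Push only: lift no eraser out of the rail, touch none of the other four, leave everything else on the table alone, and finish clear of everything.

Things in the scene. Friction and masses are not known exactly. Their poses are not given: they have to be found in the camera images.
- rail: Fixed wooden rail, 295x56 mm. Origin on the table top, on the channel's centre line; x along the channel to the end stop (to the robot's left), y across it to the side of the red knob (the robot's side), z up. Channel floor 16 mm above the table, 45 mm wide between two lips 4 mm higher; it runs from x = -150 mm (open end) to the stop face at x = +130 mm
- rail_stop (a point): Middle of the end stop's face at the height of the channel floor, 16 mm above the table; axes as the rail's. The stop is a dark wooden block across the channel, its top 36 mm above the table
- bolt_guide (a point): Centre of the top of the small dark steel bridge that guides the bolt, 34 mm above the table; 32 mm along the rail, 14 mm across, at rail x = 19, y = +36 mm. Axes as the rail's. Under it a wooden tongue 36 mm wide and 16 mm high reaches from the rail out to y = +114 mm
- bolt (a joint): Sliding steel bolt: 0 = drawn back towards the robot, 0.045 m = fully in across the channel at its hard stop (moves along the rail's -y). Friction about 1.2 N, stays where left. Bar at rail x 12 to 26 mm, 20.5 to 29.5 mm above the table: it passes just behind five erasers that are home (rear face at x = +30 mm); erasers not home block it
- bolt_knob (a point): Centre of the bolt's upright red knob, 16 mm across, 30 to 56 mm above the table; this point is 42.5 mm above the table and moves with the bolt; axes as the rail's. At bolt joint 0 it lies at rail x = 19, y = +98 mm
- eraser_1: Blue-sleeved white eraser lying flat across the rail, number 1 of the row counted from the end stop: 20 mm along the rail, 42 mm across it, 12 mm high, about 25 g; origin at the centre of its underside, axes along the rail's at the start, its neighbours touching it
- eraser_2: Blue-sleeved white eraser lying flat across the rail, number 2 of the row counted from the end stop: 20 mm along the rail, 42 mm across it, 12 mm high, about 25 g; origin at the centre of its underside, axes along the rail's at the start, its neighbours touching it
- eraser_3: Blue-sleeved white eraser lying flat across the rail, number 3 of the row counted from the end stop: 20 mm along the rail, 42 mm across it, 12 mm high, about 25 g; origin at the centre of its underside, axes along the rail's at the start, its neighbours touching it
- eraser_4: Blue-sleeved white eraser lying flat across the rail, number 4 of the row counted from the end stop: 20 mm along the rail, 42 mm across it, 12 mm high, about 25 g; origin at the centre of its underside, axes along the rail's at the start, its neighbours touching it
- eraser_5: Blue-sleeved white eraser lying flat across the rail, number 5 of the row counted from the end stop (the rear one): 20 mm along the rail, 42 mm across it, 12 mm high, about 25 g; origin at the centre of its underside, axes along the rail's at the start, its neighbours touching it
- sharpener: small red pencil sharpener, 16x26x15 mm, at the right; a bystander; origin at its underside
- binder_clip: black binder clip, 22x32x37 mm, near right corner; a bystander; origin at its underside
- pin_cup: clear tub of push pins, 55 mm across, 30 mm high, at the right; a bystander; origin at its underside
- apple: yellow apple, 61 mm across, 71 mm high, near left corner; a bystander; origin at its underside
- pencil: green pencil lying at the left edge, 170 mm long; a bystander; origin at its underside
Things that resemble listed ones, but are neither listed nor needed, are in the scene too. Leave any green or pink look-alike of the eraser_2 alone.

How it is judged:
By the outcome, as a careful person would: the job done as asked, in the order asked, and still so for the second after the job is handed in, with the robot touching nothing.
It also fails if it takes over 45 s, if anything falls off the work surface, if the arm or the gripper's body presses on something with over 40 N, if the wrist force passes 120 N, or if a joint passes its speed limit or range.

### The arm

A 6-joint arm with a two-finger parallel gripper is mounted at the origin on a cart in front of the work surface, level with it; the furniture and walls round the work are solid. World frame = base frame: x ahead of the robot, y to its left, z up, the work surface at z = 0. Lengths are in m, angles in rad, forces in N, time in s.
With the tool pointing down it reaches from about 0.25 to 0.8 m from the base axis. Payload 3.9 kg.
Tool frame: the origin (TCP) lies where the fingers leave the gripper's body, on its centre line; the fingertips stand 73 mm ahead of it and the grasp point (between the pads) lies 54 mm ahead of it; z points along the fingers, y is the direction in which the jaws open and shut (so a half turn about z gives the same grasp; the last joint's range is limited). The gripper opens to 85 mm and grips with 20 to 120 N. Pads are 22 mm wide; open, the fingers measure 114 mm over their backs; the gripper's body (76 mm by 85 mm) begins 54 mm behind the grasp point. The pads swing forward as they close: fully open they stand 13 mm farther back than shut.
Start: joints at [-1.333, 0.26, -0.138, 1.173, 0, 1.571], TCP at [0.124, -0.51, 0.304] pointing down, gripper open.
Joint ranges: [-2.78, 2.78], [-0.83, 1.72], [-1.28, 1.37], [-1.9, 2.12], [-1.57, 1.48], [-3.14, 3.14]. Speed limits (rad/s): [2.57, 2.57, 3.14, 3.14, 3.14, 3.14].

### API

Orientations are given as a unit quaternion [w, x, y, z].
In Python, from plant import ctrl, eyes, workorder gives the robot as it stands.
- The arm moves only by the tool step_arm, never from a script. Its argument "plan" is a list of rows, each a list of 3 entries, a list of its own where there are three numbers: the closure, from 0 (fully open) to 1 (shut), then the shift along the tool's x, y, z in mm, then the turn about the tool's z in rad. A call has 1 to 5 rows; each row shifts and turns the commanded pose from where the row before left it, along the tool's axes as they then stand; what a row does not reach is not made up. A row lasts 1/10 s, in which the tool goes at most 50 mm and 8.59 degrees, less where a joint would pass 70% of its speed; a pose out of reach is approached as far as the arm can. A call with a gripper value outside its range is refused whole. The fingers move at their own pace and stop on an object; the grip force is fixed at half the most. Time passes only in rows, so rows that do not move let the fingers close. It gives the time, the measured TCP pose, the force and the opening at its end, in the units of the state.
- ctrl.observe(): the state, without advancing time (a new reading comes with each control period).
- eyes.read_camera(name): name is "side" or "top"; returns the picture (400x640x3 uint8, red, green, blue); there is no depth.
- eyes.camera_params(name): a dict with "fx", "fy", "cx", "cy" (pixels), "D" ([k1, k2, p1, p2, k3] as OpenCV has them; the pictures are not rectified), "rvec" (rotation vector, rad) and "tvec" (3), from world to camera coordinates, as OpenCV has them. Camera axes: x right, y down, z forward; pixel columns grow to the right and rows downward; lengths in m; the calibration is good to about 2 mm. A picture is of the moment at which its call begins. camera_params takes no time and is no camera call.
- workorder.close_job(): hands the job in, once; it reports no verdict.
The state is a dict: "clock": time; "joint_positions": joint angles; "qvel": joint speeds; "joint_torque": joint torques, N m; "position": TCP position; "ee_rot": TCP orientation; "wrist_force": force on the tool from outside, world axes, zero at the start; "moment": the same for the moment, N m; "width": finger opening in m.
Only numpy, scipy, OpenCV 4.12 (cv2) and the standard library are available. Lean on these libraries where they do the work, as an engineer would, in place of code of your own. Each camera call takes 0.05 s, during which the arm holds its last target. There are 200 camera calls.

## Working session

There is one attempt and no reset: what is moved stays moved. The work goes in short steps, Python scripts to look and compute and a tool call to move; the robot and the scene stay as the last step left them, time stands still between calls to the robot, and variables do not carry over. Pictures are saved under pics/ and viewed, about 8 in all and at most 12, crops included, and the job is handed in when it is done.

Besides the shell and the picture viewer there is one more tool, called after "Request:" as name([rows], argument=value, ...), one row to a line, values as JSON. step_arm: Moves the arm, as the interface text tells. Its arguments: {"type":"object","properties":{"plan":{"type":"array","items":{"type":"array"}}},"required":["plan"]}

```bash
mkdir -p pics; ls
cat > h.py <<'E'
import numpy as np, cv2
from plant import ctrl, eyes, workorder
def cam(n):
    p=eyes.camera_params(n); K=np.array([[p["fx"],0,p["cx"]],[0,p["fy"],p["cy"]],[0,0,1.]])
    return K,np.array(p["D"],float),np.array(p["rvec"],float),np.array(p["tvec"],float)
def px2w(n,uv,z):
    K,D,r,t=cam(n); R=cv2.Rodrigues(r)[0]
    q=cv2.undistortPoints(np.array(uv,float).reshape(-1,1,2),K,D).reshape(-1,2)
    d=np.c_[q,np.ones(len(q))]@R; c=-R.T@t
    return c+d*((np.asarray(z)-c[2])/d[:,2])[:,None]
def w2px(n,P):
    K,D,r,t=cam(n); return cv2.projectPoints(np.array(P,float).reshape(-1,1,3),r,t,K,D)[0].reshape(-1,2)
def snap(n,f,box=None,s=1):
    im=eyes.read_camera(n)[...,::-1]
    if box: x0,y0,x1,y1=box; im=im[y0:y1,x0:x1]
    cv2.imwrite("pics/"+f,cv2.resize(im,None,fx=s,fy=s,interpolation=cv2.INTER_CUBIC))
E
python3 - <<'E'
from h import *
s=ctrl.observe(); print(s)
snap("top","t0.png"); snap("side","s0.png")
E
```

```text
pics
{'clock': 0.0, 'joint_positions': array([-1.33303518e+00,  2.60658410e-01, -1.39372008e-01,  1.17267998e+00,
        6.90355004e-06,  1.57080135e+00]), 'qvel': array([-0.00057073, -0.00052043, -0.00172615,  0.00047555,  0.00112276,
        0.0003116 ]), 'joint_torque': array([ 1.17411691e-03, -4.05676782e+01,  2.53922099e+01,  1.87597366e-02,
        1.49083498e-04, -1.00626076e-05]), 'position': array([ 0.12352766, -0.50971079,  0.30307707]), 'ee_rot': array([-9.50690740e-04,  9.92941866e-01,  1.18598208e-01, -1.10080215e-04]), 'wrist_force': array([-0.14153614, -0.1408865 ,  0.53730735]), 'moment': array([-0.03015767,  0.02931101, -0.01408917]), 'width': 0.08492426405003646}
```

View pics/t0.png

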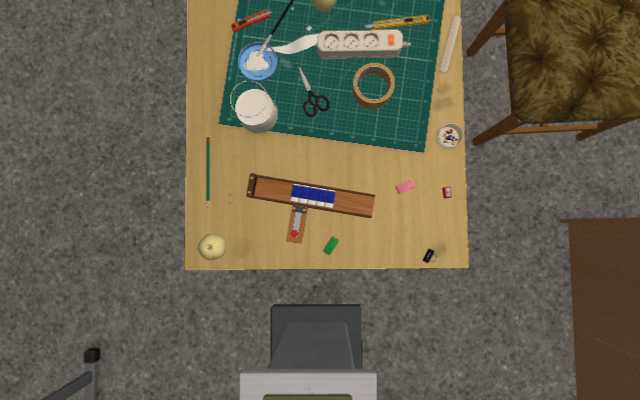

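View pics/s0.png

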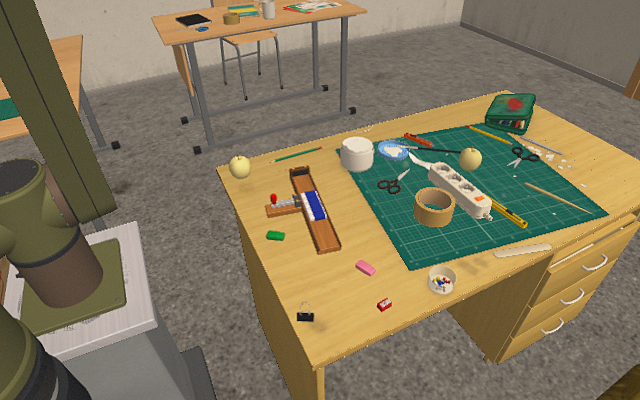

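The top view shows the rail from its stop at (251,187) to its open end at (374,206), the blue row at (291–335, 183–207), and the red knob at (294,233). Look-alikes for the erasers are the green one at (331,245) and the pink one at (405,187), both off the rail. Other red things are the sharpener at (447,192) and the red cutter at (252,20). My targets are the blue row in the rail and the red knob on the tongue. I'll check them in a close crop.

Run:
```python
from h import *
snap("top","t1.png",(240,165,385,250),5.5)
```

```text
(no output)
```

View pics/t1.png

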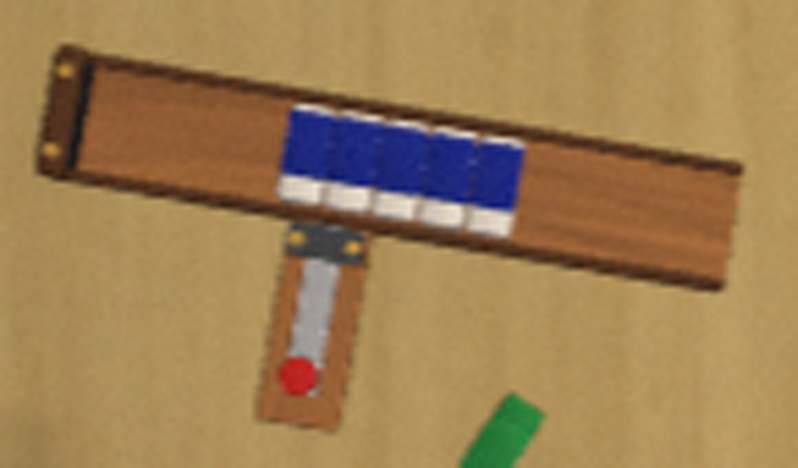

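The crop confirms five blue erasers in the channel. The rear one's back edge runs (523,143)–(512,237) in the crop, the open end (742,165)–(722,288), and the knob top is at (298,376).

Run:
```python
from h import *
from scipy.optimize import least_squares
C=lambda u:np.array([240,165])+(np.array(u)+.5)/5.5-.5
# crop pts with rail coords (known ones)
pts=[((742,165),(-.150,-.028,.020)),((722,288),(-.150,.028,.020)),((298,376),(.019,.098,.056)),
((296,238),(.033,.036,.034)),((352,247),(.005,.036,.034)),((65,47),(.145,-.028,.036)),((40,173),(.145,.028,.036))]
uv=np.array([C(p) for p,_ in pts]); L=np.array([l for _,l in pts])
def T(q,L):
    c,s=np.cos(q[2]),np.sin(q[2]); L=np.atleast_2d(L)
    return np.c_[q[0]+c*L[:,0]-s*L[:,1],q[1]+s*L[:,0]+c*L[:,1],L[:,2]]
for p in px2w("top",uv,L[:,2]): print(p.round(4))
W=px2w("top",uv,L[:,2])
r=least_squares(lambda q:((T(q,L)-W)[:,:2]).ravel(),[.4,0,1.6],loss='soft_l1',f_scale=.003)
q=r.x; print("rail",q.round(4)); print("res mm",(1e3*(T(q,L)-W)[:,:2]).round(1).tolist())
np.save("q.npy",q)
E5=px2w("top",[C((523,143)),C((512,237)),C((291,104)),C((278,198))],[.028]*4)
c,s=np.cos(q[2]),np.sin(q[2]); d=E5[:,:2]-q[:2]
print("rear/front face rail",np.c_[d@[c,s],d@[-s,c]].round(4))
print("side px knob/open end/stop",w2px("side",T(q,[[.019,.098,.056],[-.15,.028,.02],[-.15,-.028,.02],[.145,-.028,.036]])).round(1))
print(T(q,[[-.1,0,0],[.019,.098,0]]))
from scipy.spatial.transform import Rotation as Ro
w,x,y,z=ctrl.observe()["ee_rot"];print(Ro.from_quat([x,y,z,w]).as_matrix().round(3))
```

```text
[ 0.5609 -0.1601  0.02  ]
[ 0.509  -0.1508  0.02  ]
[0.4746 0.0256 0.056 ]
[0.5315 0.0279 0.034 ]
[0.5275 0.0045 0.034 ]
[0.6128 0.1243 0.036 ]
[0.5599 0.1348 0.036 ]
rail [ 0.5618 -0.0101  1.3913]
res mm [[1.7, -2.5], [-1.5, -1.9], [-5.9, 0.6], [0.7, 1.0], [-0.3, -3.2], [2.4, 3.3], [0.3, 2.8]]
rear/front face rail [[-0.0549 -0.019 ]
 [-0.057   0.0208]
 [ 0.0443 -0.019 ]
 [ 0.0429  0.0211]]
side px knob/open end/stop [[271.2 196.4]
 [318.  250.4]
 [342.4 245.1]
 [309.2 165.6]]
[[ 0.54392294 -0.10845331  0.        ]
 [ 0.46874263  0.02613094  0.        ]]
[[ 0.972  0.236 -0.   ]
 [ 0.236 -0.972  0.002]
 [ 0.    -0.002 -1.   ]]
```

Request:
step_arm([
  [1,[45,0,0],-0.144],
  [1,[45,0,0],-0.144],
  [1,[45,0,0],-0.144],
  [1,[45,0,0],-0.144],
  [1,[45,0,0],-0.144],
])

```text
clock: 0.65
position: [0.3159, -0.3989, 0.3035]
ee_rot: [0.0, 0.886, 0.463, 0.0]
wrist_force: [1.4, -0.1, 0.1]
width: 0.0124
```

Request:
step_arm([
  [1,[45,0,0],-0.144],
  [1,[45,0,0],-0.144],
  [1,[45,0,0],-0.144],
  [1,[0,0,0],0],
  [1,[0,0,0],0],
])

```text
clock: 1.15
position: [0.3751, -0.2792, 0.3038]
ee_rot: [-0.0, 0.768, 0.641, -0.0]
wrist_force: [-0.7, -0.4, -0.4]
width: 0.0001
```

```bash
cat >> h.py <<'E'
from scipy.spatial.transform import Rotation as Ro
def rel(tgt_rail):
    """print rail-frame TCP and tool-frame shift (mm) to a rail-frame target (z = tip height), and yaw left"""
    q=np.load("q.npy"); s=ctrl.observe(); w,x,y,z=s["ee_rot"]; R=Ro.from_quat([x,y,z,w]).as_matrix()
    Q=Ro.from_euler('z',q[2]).as_matrix(); o=np.array([q[0],q[1],0])
    tip=s["position"]+.073*R[:,2]
    print("t",round(s["clock"],2),"tip rail mm",(1e3*Q.T@(tip-o)).round(1),"tool in rail:\n",(Q.T@R).round(3))
    print("shift",(1e3*R.T@(o+Q@np.array(tgt_rail)-tip)).round(1),"F",s["wrist_force"].round(1),"w",s["width"])
E
python3 -c "
from h import *
rel([-.092,0,.06])"
```

```text
t 1.15 tip rail mm [-298.2  135.7  230.8] tool in rail:
 [[ 1.  0. -0.]
 [ 0. -1.  0.]
 [-0. -0. -1.]]
shift [206.2 135.7 170.7] F [-0.7 -0.4 -0.4] w 0.00010797618559027169
```

Request:
step_arm([
  [1,[38,25,0],0],
  [1,[38,25,10],0],
  [1,[38,25,20],0],
  [1,[38,25,20],0],
  [1,[38,25,20],0],
])

```text
clock: 1.65
position: [0.5333, -0.1162, 0.2332]
ee_rot: [0.001, 0.769, 0.639, 0.0]
wrist_force: [0.4, -1.1, -1.0]
width: 0.0001
```

Request:
step_arm([
  [1,[16,11,40],0],
  [1,[0,0,40],0],
  [1,[0,0,20],0],
  [1,[0,0,0],0],
])

```text
clock: 2.05
position: [0.5433, -0.1028, 0.1302]
ee_rot: [-0.003, 0.769, 0.639, -0.003]
wrist_force: [-0.9, 0.8, -0.4]
width: 0.0004
```

```bash
python3 -c "
from h import *
rel([-.092,0,.02])
snap('side','s1.png',(250,140,370,265),4.8)"
```

```text
t 2.05 tip rail mm [-94.6   2.2  57.2] tool in rail:
 [[ 1.    -0.004 -0.   ]
 [-0.004 -1.     0.008]
 [-0.    -0.008 -1.   ]]
shift [ 2.6  2.5 37.2] F [-0.9  0.8 -0.4] w 0.00036177150245908117
```

View pics/s1.png

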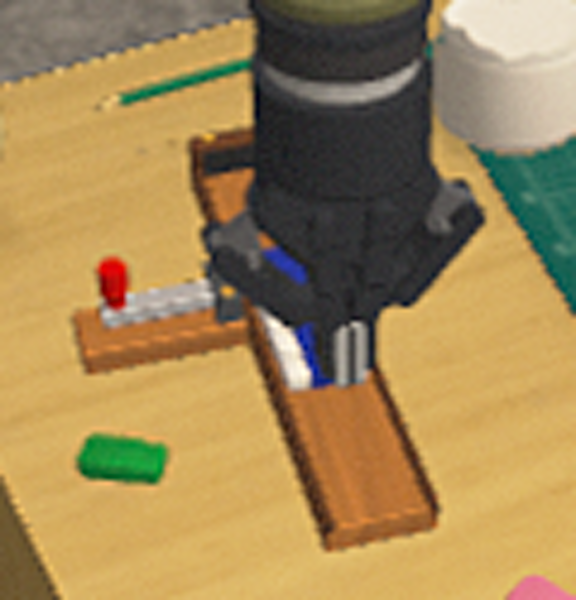

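The side view shows the closed fingertips above the channel, behind the row (tips at about (347,383) in the crop). The knob is at (112,265), and the linkage is well above the guide. I'll lower into the channel.

Request:
step_arm([
  [1,[2,2,20],0],
  [1,[0,0,17],0],
  [1,[0,0,0],0],
  [1,[0,0,0],0],
])

```text
clock: 2.5
position: [0.5489, -0.1012, 0.0983]
ee_rot: [0.001, 0.769, 0.64, 0.001]
wrist_force: [0.4, 0.1, 0.5]
width: 0.0001
```

```bash
python3 -c "
from h import *
rel([-.07,0,.02])
print(w2px('side',[ctrl.observe()['position']-[0,0,.073]]))
snap('side','s2.png',(270,180,350,260),7)"
```

```text
t 2.5 tip rail mm [-92.   -3.7  25.3] tool in rail:
 [[ 1.    -0.003 -0.   ]
 [-0.003 -1.    -0.002]
 [-0.     0.002 -1.   ]]
shift [22.  -3.8  5.3] F [0.4 0.1 0.5] w 0.0001156301088996427
[[324.52305231 228.01827283]]
```

View pics/s2.png

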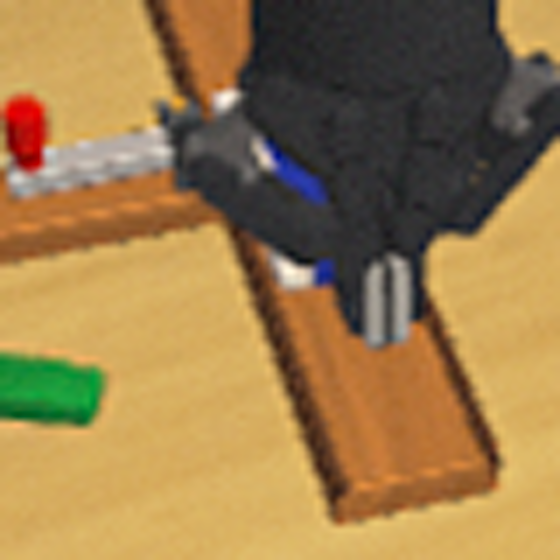

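Request:
step_arm([
  [1,[4,-2,3],0],
  [1,[4,0,1],0],
  [1,[4,0,0],0],
  [1,[4,0,0],0],
])

```text
clock: 2.95
position: [0.5491, -0.0836, 0.0931]
ee_rot: [0.0, 0.768, 0.64, 0.0]
wrist_force: [0.4, -0.5, 0.7]
width: 0.0002
```

```bash
python3 -c "
from h import *
rel([.019,0,.02])"
```

```text
t 2.95 tip rail mm [-74.7  -0.7  20.1] tool in rail:
 [[ 1.    -0.001  0.   ]
 [-0.001 -1.    -0.   ]
 [ 0.     0.    -1.   ]]
shift [93.7 -0.8  0.1] F [ 0.4 -0.5  0.7] w 0.0001661185393443771
```

Request:
step_arm([
  [1,[5,0,0],0],
  [1,[5,0,0],0],
  [1,[6,0,0],0],
  [1,[6,0,0],0],
  [1,[6,0,0],0],
])

```text
clock: 3.45
position: [0.5542, -0.0562, 0.093]
ee_rot: [0.0, 0.768, 0.64, -0.0]
wrist_force: [0.5, -1.4, 0.7]
width: 0.0001
```

Request:
step_arm([
  [1,[6,0,0],0],
  [1,[6,0,0],0],
  [1,[6,0,0],0],
  [1,[6,0,0],0],
  [1,[6,0,0],0],
])

```text
clock: 3.95
position: [0.5595, -0.0267, 0.0929]
ee_rot: [0.0, 0.768, 0.64, -0.0]
wrist_force: [0.6, -1.5, 0.9]
width: -0.0001
```

Request:
step_arm([
  [1,[5,0,0],0],
  [1,[5,0,0],0],
  [1,[4,0,0],0],
  [1,[3,0,0],0],
  [1,[2,0,0],0],
])

```text
clock: 4.45
position: [0.5629, -0.0082, 0.0929]
ee_rot: [0.0, 0.768, 0.64, -0.0]
wrist_force: [-0.2, -2.2, 1.9]
width: 0.0002
```

```bash
python3 -c "
from h import *
rel([.019,0,.02])
snap('side','s3.png',(250,140,350,240),6)"
```

```text
t 4.45 tip rail mm [ 2.1 -0.7 19.9] tool in rail:
 [[ 1.    -0.001 -0.   ]
 [-0.001 -1.     0.   ]
 [-0.    -0.    -1.   ]]
shift [16.9 -0.7 -0.1] F [-0.2 -2.2  1.9] w 0.00022091522375171187
```

View pics/s3.png

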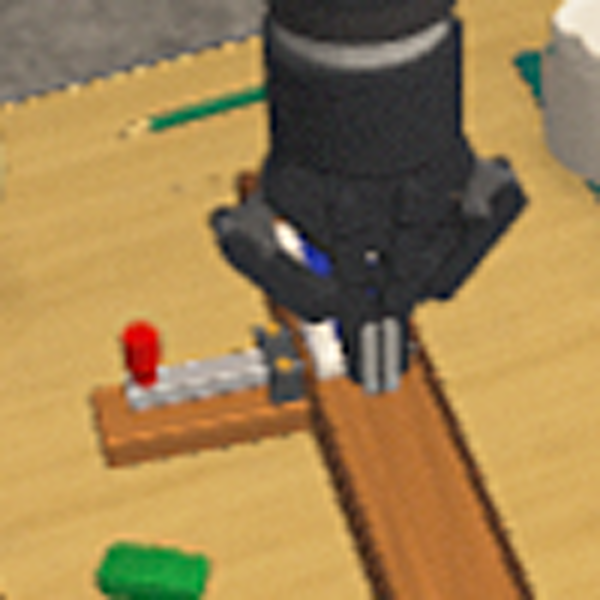

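The train moves with the fingers (contact at about (345,365)), and the linkage is clear of the guide. I'll go on gently to the stop.

Request:
step_arm([
  [1,[3,0,0],0],
  [1,[3,0,0],0],
  [1,[3,0,0],0],
  [1,[2,0,0],0],
  [1,[2,0,0],0],
])

```text
clock: 5.0
position: [0.5651, 0.0046, 0.0929]
ee_rot: [-0.0, 0.768, 0.64, -0.0]
wrist_force: [0.6, -1.0, 0.4]
width: 0.0001
```

Request:
step_arm([
  [1,[1,0,0],0],
  [1,[1,0,0],0],
  [1,[1,0,0],0],
  [1,[1,0,0],0],
])

```text
clock: 5.4
position: [0.5659, 0.0084, 0.0929]
ee_rot: [-0.0, 0.768, 0.64, -0.0]
wrist_force: [-0.5, -0.4, 0.1]
width: 0.0001
```

```bash
python3 -c "
from h import *
rel([.019,0,.02])"
```

```text
t 5.4 tip rail mm [18.9 -0.7 19.9] tool in rail:
 [[ 1.    -0.002  0.   ]
 [-0.002 -1.     0.   ]
 [ 0.    -0.    -1.   ]]
shift [ 0.1 -0.7 -0.1] F [-0.5 -0.4  0.1] w 0.00011386248036942722
```

No stop force yet, so I'll continue in 1 mm steps.

Request:
step_arm([
  [1,[1,0,0],0],
  [1,[1,0,0],0],
])

```text
clock: 5.6
position: [0.5661, 0.0098, 0.0929]
ee_rot: [0.001, 0.768, 0.64, -0.001]
wrist_force: [-0.3, -4.8, 0.3]
width: 0.0006
```

Request:
step_arm([
  [1,[1,0,0],0],
  [1,[1,0,0],0],
])

```text
clock: 5.8
position: [0.5661, 0.0102, 0.0929]
ee_rot: [0.002, 0.769, 0.64, -0.002]
wrist_force: [-2.3, -10.6, 2.2]
width: 0.0005
```

The wrist force rose to 10.6 N over 0.4 mm of travel, so the row is against the stop. I'll back off, lift and go round behind the knob.

Request:
step_arm([
  [1,[-3,0,0],0],
  [1,[-8,0,0],0],
  [1,[-15,0,0],0],
  [1,[0,0,-20],0],
  [1,[0,0,-40],0],
])

```text
clock: 6.3
position: [0.559, -0.0144, 0.1505]
ee_rot: [-0.003, 0.768, 0.64, -0.003]
wrist_force: [0.3, 0.4, 0.4]
width: 0.0
```

Request:
step_arm([
  [1,[0,-20,-10],0],
  [1,[0,-40,0],0],
  [1,[12,-40,0],0],
  [1,[12,-26,0],0],
  [1,[0,0,0],0],
])

```text
clock: 6.8
position: [0.4376, 0.0334, 0.1625]
ee_rot: [-0.002, 0.768, 0.641, -0.002]
wrist_force: [0.6, 0.7, 0.4]
width: -0.0001
```

```bash
python3 -c "
from h import *
rel([.0195,.126,.039])
snap('top','t2.png',(240,165,385,265),5.5)"
```

```text
t 6.8 tip rail mm [ 20.6 130.2  89.5] tool in rail:
 [[ 1.     0.    -0.   ]
 [ 0.    -1.     0.005]
 [-0.    -0.005 -1.   ]]
shift [-1.1  4.5 50.4] F [0.6 0.7 0.4] w -0.00013247776909588858
```

View pics/t2.png

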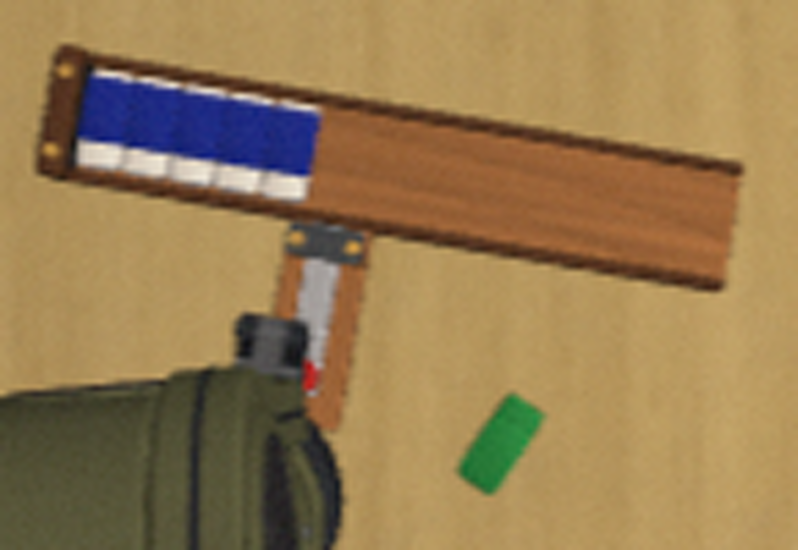

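The top view shows the row against the stop, straight in the channel, with its rear edge at (318,110)–(307,200), and the bolt still drawn back. I'll lower behind the knob.

Request:
step_arm([
  [1,[-1,0,20],0],
  [1,[0,0,20],0],
  [1,[0,0,10],0],
  [1,[0,0,0],0],
  [1,[0,0,0],0],
])

```text
clock: 7.35
position: [0.4428, 0.0316, 0.1131]
ee_rot: [0.0, 0.768, 0.64, 0.0]
wrist_force: [0.3, 0.4, -0.2]
width: 0.0003
```

```bash
python3 -c "
from h import *
rel([.0195,.0755,.039])
snap('side','s4.png',(230,150,330,250),6)"
```

```text
t 7.35 tip rail mm [ 19.8 124.5  40.1] tool in rail:
 [[ 1.    -0.002  0.   ]
 [-0.002 -1.    -0.   ]
 [ 0.     0.    -1.   ]]
shift [-0.2 49.   1.1] F [ 0.3  0.4 -0.2] w 0.0002999987845158806
```

View pics/s4.png

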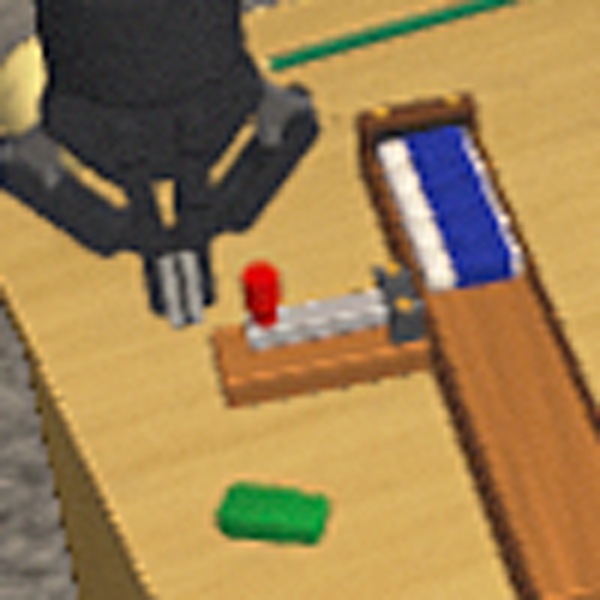

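The tips are level with the knob (at (260,290)) on its near side, and the row is home. Now I'll push along tool +y.

Request:
step_arm([
  [1,[0,5,0],0],
  [1,[0,5,0],0],
  [1,[0,5,0],0],
  [1,[0,5,0],0],
  [1,[0,5,0],0],
])

```text
clock: 7.9
position: [0.467, 0.0275, 0.113]
ee_rot: [-0.0, 0.768, 0.64, -0.0]
wrist_force: [-1.2, -0.4, 0.8]
width: 0.0003
```

Request:
step_arm([
  [1,[0,5,0],0],
  [1,[0,4,0],0],
  [1,[0,4,0],0],
  [1,[0,3,0],0],
  [1,[0,2,0],0],
])

```text
clock: 8.4
position: [0.4847, 0.0242, 0.1129]
ee_rot: [-0.0, 0.768, 0.64, 0.0]
wrist_force: [-1.7, 0.9, 0.8]
width: 0.0
```

Request:
step_arm([
  [1,[0,2,0],0],
  [1,[0,1,0],0],
  [1,[0,1,0],0],
  [1,[0,1,0],0],
])

```text
clock: 8.8
position: [0.4893, 0.0233, 0.1129]
ee_rot: [-0.0, 0.768, 0.64, -0.0]
wrist_force: [-1.9, 0.9, 1.9]
width: -0.0001
```

```bash
python3 -c "
from h import *
rel([.0195,.0755,.039])"
```

```text
t 8.8 tip rail mm [19.9 77.3 39.9] tool in rail:
 [[ 1.    -0.001  0.   ]
 [-0.001 -1.     0.   ]
 [ 0.    -0.    -1.   ]]
shift [-0.4  1.8  0.9] F [-1.9  0.9  1.9] w -0.0001455911142656323
```

Request:
step_arm([
  [1,[0,1,0],0],
  [1,[0,1,0],0],
  [1,[0,1,0],0],
  [1,[0,1,0],0],
])

```text
clock: 9.2
position: [0.4921, 0.0228, 0.1127]
ee_rot: [-0.001, 0.768, 0.64, -0.001]
wrist_force: [-5.1, 1.7, 3.9]
width: 0.0002
```

Request:
step_arm([
  [1,[0,1,0],0],
  [1,[0,1,0],0],
])

```text
clock: 9.4
position: [0.4924, 0.0227, 0.1125]
ee_rot: [-0.002, 0.768, 0.64, -0.002]
wrist_force: [-8.4, 2.8, 7.4]
width: -0.0001
```

Request:
step_arm([
  [1,[0,1,0],0],
  [1,[0,1,0],0],
])

```text
clock: 9.6
position: [0.4927, 0.0226, 0.1123]
ee_rot: [-0.004, 0.768, 0.641, -0.003]
wrist_force: [-11.2, 4.2, 10.8]
width: -0.0001
```

The force rose to 15 N with almost no travel (tip at rail y of about 74, expected about 75.5), so this is the bolt's hard stop. I'll back off, lift, and look.

Request:
step_arm([
  [1,[0,-5,0],0],
  [1,[0,-15,0],0],
  [1,[0,-15,0],0],
  [1,[0,-10,-20],0],
  [1,[0,0,-40],0],
])

```text
clock: 10.1
position: [0.4497, 0.0296, 0.1711]
ee_rot: [-0.002, 0.768, 0.64, -0.003]
wrist_force: [0.1, 0.3, 0.3]
width: 0.0002
```

Request:
step_arm([
  [1,[-30,-10,-40],0],
  [1,[-40,0,-40],0],
  [1,[-40,0,-20],0],
  [1,[-40,0,0],0],
  [1,[-40,0,0],0],
])

```text
clock: 10.6
position: [0.4111, -0.1523, 0.2691]
ee_rot: [0.003, 0.768, 0.64, 0.001]
wrist_force: [1.1, -0.4, 0.0]
width: 0.0
```

Request:
step_arm([
  [1,[-40,0,0],0],
  [1,[-40,0,0],0],
  [1,[-30,0,0],0],
  [1,[0,0,0],0],
  [1,[0,0,0],0],
])

```text
clock: 11.1
position: [0.3904, -0.2591, 0.2676]
ee_rot: [0.001, 0.769, 0.64, 0.0]
wrist_force: [0.2, 0.0, -0.5]
width: -0.0
```

```bash
python3 -c "
from h import *
s=ctrl.observe();print(s['clock'],s['position'],s['wrist_force'])
snap('top','t3.png',(240,165,385,265),5.5)
snap('side','s5.png',(230,140,350,250),6)"
```

```text
11.1 [ 0.39039843 -0.25908763  0.26756025] [ 0.16160548  0.03315283 -0.51376564]
```

View pics/t3.png

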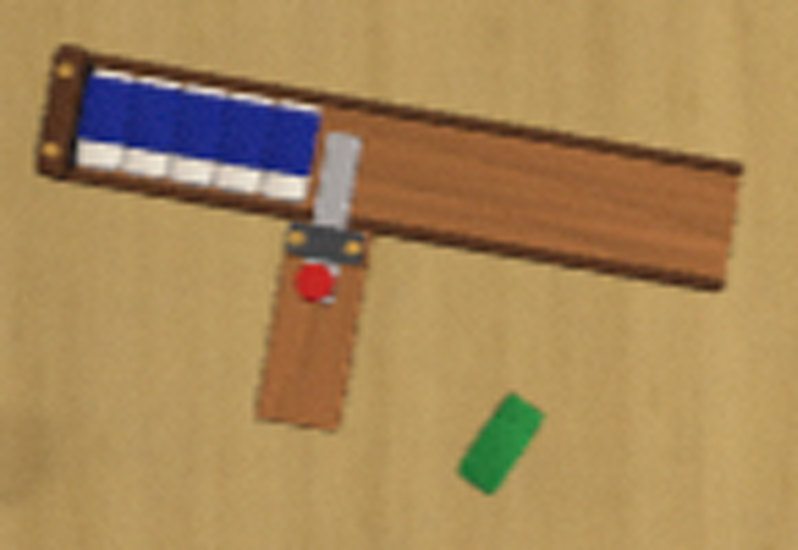

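View pics/s5.png

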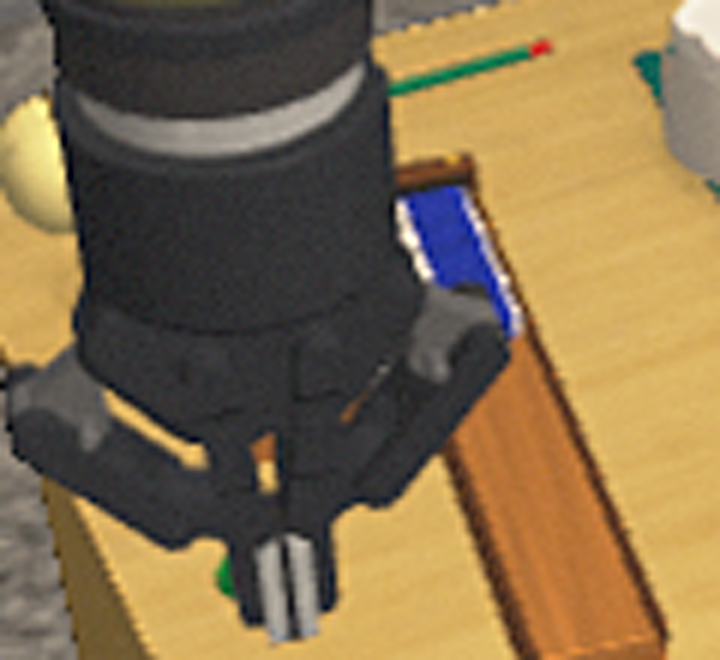

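The row is home and straight. The bolt lies across the channel behind it (tip at (343,135)), with the knob at (314,283) beside the guide. The green eraser hasn't moved and the arm is clear.

```bash
python3 -c "
from h import *
q=np.load('q.npy')
C=lambda u:np.array([240,165])+(np.array(u)+.5)/5.5-.5
W=px2w('top',[C((298,376)),C((314,283))],[.056]*2);print('bolt travel mm',1e3*np.linalg.norm(W[1]-W[0]))
print(workorder.close_job())"
```

```text
bolt travel mm 38.28432481478073
the job is handed in; nothing more can be done
None
```

The job is handed in at about 11 s on the robot's clock: the row is home against the end stop and the bolt is pushed in behind it. One check on the bolt's travel disagreed with the rest.

- **Row:** I pushed it with closed fingertips on the rear eraser only. At the stop the wrist force rose from under 1 N to about 11 N over 0.4 mm. The last top picture shows all five erasers straight and together against the stop.
- **Bolt:** I pushed the red knob until the force rose from about 2 N to 12 N sideways (16 N in all), with only 0.6 mm more travel. Bolt friction is about 1.2 N, so I took that as the hard stop. The last picture shows the bar across the channel behind row, with a small gap to the rear eraser and the knob right beside the guide.
- **Clear of everything:** The arm finished about 0.19 m above the table with wrist force near zero. The green look-alike had not moved. The pink one and the other bystanders were not in the last close-ups, but the arm never went near them.
- **Disagreement:** From the knob's pixels the bolt travelled about 38 mm, not the nominal 45 mm. My other lengths in that picture read 2–6 % short, which explains only part of this. The knob also read about 6 mm farther in than nominal at the start. I relied on the force rise and on the final fingertip position, which was within about 2 mm of that for a fully closed bolt. I saw the 38 mm figure only as I handed in, so I could not check it further.

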